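# Seat the embossing block on its register pin and hold it pressed

## Robot

A 6-joint arm with a two-finger parallel gripper is mounted at the origin on the work surface. World frame = base frame: x ahead of the robot, y to its left, z up, the work surface at z = 0. Lengths are in m, angles in degrees, forces in N, time in s.
With the tool pointing down it reaches from about 0.4 to 0.825 m from the base axis. Payload 7 kg.
Tool frame: the origin (TCP) lies on the centre line of the jaws, within the pads' length; the fingertips stand 11 mm ahead of it and the grasp point (between the pads) lies 8 mm behind it; z points along the fingers, y is the line along which they close (so a half turn about z gives the same grasp; the last joint's range is limited). The gripper opens to 88 mm and grips with 3 to 60 N. Pads are 19 mm wide; open, the fingers measure 130 mm over their backs; the gripper's body (78 mm by 193 mm) begins 47 mm behind the grasp point.
Start: joints at [80.907, 20.546, 0.682, 0, -70.136, -16.507], TCP at [0.292, 0.609, 0.238] pointing down, gripper open.
Joint ranges: [-176.03, 176.03], [-82.01, 121.73], [-58.28, 71.71], [-173.87, 95.51], [-174.79, -0.11], [-173.66, 173.66]. Speed limits (degrees/s): [136.94, 136.94, 172.46, 180, 180, 180].

## Interface

Orientations are given as [roll, pitch, yaw] about the fixed x, y, z axes, in that order (R = Rz(yaw) Ry(pitch) Rx(roll)).
In Python, from plant import r, capture, camera_model, job gives the robot as it stands.
- The arm moves only by the tool drive_tool, never from a script. Its argument "increments" is a list that holds one entry, the list of rows, each a list of 5 numbers: the gripper's target within -1 to 1 (fully open at 1, half-way at 0, shut at -1), then the shift along the tool's x, y, z scaled (see below), then the turn about the tool's z scaled (see below). In form: [[[gripper, tx, ty, tz, roll], ...]]. A call has 1 to 5 rows; each row is the pose to reach, as a shift and turn from the pose commanded when the call began, along the tool's axes at that moment, turning the shorter way round; what a row does not reach only later rows make up. The controller multiplies each number of a shift by 120 mm and each number of a turn by 360 degrees. A row lasts 1/8 s, in which the tool goes at most 62.5 mm and 10.7 degrees, less where a joint would pass 70% of its speed; a pose out of reach is approached as far as the arm can. A call with a number of a shift or a turn outside -1 to 1 is refused whole. A call with a gripper value outside its range is refused whole. The fingers move at their own pace and stop on an object; "squeeze" is the grip in N (left out, the last holds). Time passes only in rows, so rows that repeat a pose let the fingers close. It gives the time, the measured TCP pose, the force, the opening and the grip force at its end, in the units of the state.
- r.get_state(): the state, without advancing time (a new reading comes with each control period).
- capture(name): name is "scene" or "top" or "wrist"; returns the picture (480x640x3 uint8, red, green, blue); there is no depth.
- camera_model(name): a dict with "camera_matrix" (3x3 intrinsics, pixels), "k1" (the pictures are not rectified: a ray, as slopes to the right and down, at radius r is drawn at 1 + k1 r^2 times it, then the intrinsics apply), "rvec" (rotation vector, rad) and "tvec" (3), from world to camera coordinates, as OpenCV has them. Camera axes: x right, y down, z forward; pixel columns grow to the right and rows downward; lengths in m; the calibration is good to about 2 mm. A picture is of the moment at which its call begins: read the wrist's pose just before it. camera_model takes no time and is no camera call; for the wrist camera it gives the pose at the moment of the call.
- job.close_job(): hands the job in; it is judged then, once.
The state is a dict: "time_s": time; "joints": joint angles; "qd": joint speeds; "joint_torque": joint torques, N m; "tcp_pos": TCP position; "eef_rot": TCP orientation; "contact_force": force on the tool from outside, world axes, zero at the start; "moment": the same for the moment, N m; "gripper_width": finger opening in m; "gripper_force": force on a finger pad.
Only numpy, scipy, OpenCV 4.12 (cv2) and the standard library are available. Lean on these libraries where they do the work, as an engineer would, in place of code of your own. Each camera call takes 0.05 s, during which the arm holds its last target. There are 200 camera calls.

## Task

Pick up the aluminium embossing block, bring it over the sprung bed of the green proofing jig, square with the bed, and slide it over the register pin until the blind hole in its underside drops on. Then press it down until the bed reaches its stop, and finish while the gripper is still holding it pressed fully down. Leave the other things on the table where they are.

Things in the scene. Friction and masses are not known exactly. Their poses are not given: they have to be found in the camera images.
- block_mid (a point): Middle of the loose embossing block, 35 mm above its underside, z up: an aluminium slab 90 (x) x 70 (y) x 30 mm with an upright wooden grip centred on top, 60 long (x), 18 thick (y), 40 mm high; 70 mm high in all, 0.34 to 0.62 kg. It starts flat on the table, slab down.
- block_hole (a point): Mouth of the blind round hole in the centre of the block's underside, out of sight: 15 mm across, 24 mm deep. The block may go on either way round.
- bed_top (a point): Centre of the top face of the jig's sprung bed, 40 mm above the table at rest, z up: an aluminium plate 124 (x) x 100 mm (y) with a white sheet and a short black slot along x through its centre. It moves straight down on springs. A block on the pin rests flat on the bed and goes down with it.
- slot_mid (a point): Fixed point of the jig (green base 170 x 140 x 20 mm) above the slot's middle, 50 mm above the table, level with the top of the brass register pin; axes as the bed's. The upright pin is 12 mm across, its top 4 mm tapering to 6 mm. It is fixed anywhere from x = -8 to +8 mm of this point, y = 0, unreported: look for it first, or feel for it. A block not yet on it rides on its top.
- press_bed (a joint): How far the sprung bed is pressed down, in m: 0 at rest, 0.008 at its stop. It yields at about 9 N and takes about 17 N at the stop, the block's own weight (3 to 6 N) included; the block alone does not press it.
- tub_black: Bystander, to be left alone: low black ink tub with a blue lid, 110 x 85 x 50 mm; origin at the middle of its underside.
- tub_red: Bystander, to be left alone: red ink tub with a blue lid, 90 x 75 x 50 mm; origin at the middle of its underside.
- dish: Bystander, to be left alone: shallow yellow plastic dish, 110 x 90 x 22 mm; origin at the middle of its underside.
- needle: Bystander, to be left alone: etching tool lying flat: dark wooden handle (26 mm thick) and thin steel point, 160 mm long along its x axis; origin at the middle of its underside.
- jar: Bystander, to be left alone: glass jar with black cap, 60 mm across, 80 mm high; origin at the middle of its underside.
- brayer: Bystander, to be left alone: hand ink roller lying flat: black rubber roller 100 mm wide, 40 mm thick, light wooden handle; about 190 mm long along x; origin on the table under the front end of its handle.
- weight: Bystander, to be left alone: brass cylinder weight, 48 mm across, 35 mm high; origin at the middle of its underside.
There are look-alikes about, which are no part of the job. What is shaped like the part that bears block_mid but pink or turquoise is not meant.

How it is judged (in metres and radians):
On the way:
1. the block has dropped on the register pin and lies flat on the bed (z of block_mid in the frame of bed_top between 0.032 and 0.0375 m and x of block_mid in the frame of bed_top between -0.012 and 0.012 m and y of block_mid in the frame of bed_top between -0.005 and 0.005 m and angle between block_mid's own z axis and vertical below 0.07 rad), for 0.1 s.
At the end, for the whole second after the job is handed in: Block on the pin, flat on the bed (underside within 2.5 mm, tilt under 4 degrees, within 12 mm of the bed centre along x, 5 mm across), square within about 10 degrees, bed pressed at least 6.2 of its 8 mm, at rest, fingers still on the block with more than 3 N; bystanders within 30 mm (all of step 1 and angle between the x axis of block_mid and the x axis of bed_top, either way round below 0.17 rad and value of joint press_bed above 0.0062 m and contact force between the fingers and block above 3 N and linear speed of block below 0.02 m/s); the arm keeps its last pose, push and grip.
It fails at once if a bystander was moved by more than 30 mm (distance of any of tub_black, tub_red, dish, needle, jar, brayer, weight from where it was at the start of the episode above 0.03 m).
It also fails if it takes over 48 s, if anything falls off the work surface, if the arm or the gripper's body presses on something with over 40 N, if the wrist force passes 120 N, or if a joint passes its speed limit or range.

## Working session

There is one attempt and no reset: what is moved stays moved. The work goes in short steps, Python scripts to look and compute and a tool call to move; the robot and the scene stay as the last step left them, time stands still between calls to the robot, and variables do not carry over. Pictures are saved under pics/ and viewed, at most 10 in all, crops included, and the job is handed in when it is done.

Besides the shell and the picture viewer there is one more tool, called after "Request:" as name([rows], argument=value, ...), one row to a line, values as JSON. drive_tool: Moves the arm, as the interface text tells. Its arguments: {"type":"object","properties":{"increments":{"type":"array"},"squeeze":{"type":"number"}},"required":["increments"]}

```bash
ls; mkdir -p pics; cat > h.py <<'E'
import numpy as np, cv2
from plant import r, capture, camera_model, job
def snap(name,fn,crop=None,scale=1):
    m=camera_model(name); im=capture(name)
    cv2.imwrite('pics/raw_'+fn+'.png',im[:,:,::-1])
    np.save('pics/'+fn+'.npy',m,allow_pickle=True)
    return m,im
def ray(m,uv):
    K=np.array(m['camera_matrix'],float);k1=m['k1']
    d=np.array([(uv[0]-K[0,2])/K[0,0],(uv[1]-K[1,2])/K[1,1]])
    s=d.copy()
    for _ in range(30): s=d/(1+k1*(s@s))
    R,_=cv2.Rodrigues(np.array(m['rvec'],float)); t=np.array(m['tvec'],float).ravel()
    return -R.T@t, R.T@np.array([s[0],s[1],1.])
def at(m,uv,z):
    c,d=ray(m,uv); return (c+d*(z-c[2])/d[2])[:3]
def load(fn): return np.load('pics/'+fn+'.npy',allow_pickle=True).item()
E
python3 - <<'E'
from h import *
for n in('scene','top'):
    m,im=snap(n,n); print(n,m)
print(r.get_state())
E
```

```text
pics
scene {'camera_matrix': array([[570.15564259,   0.        , 320.40373513],
       [  0.        , 570.15564259, 236.31728976],
       [  0.        ,   0.        ,   1.        ]]), 'k1': -0.042407325722110346, 'rvec': array([ 2.14549311,  1.27134983, -0.4575183 ]), 'tvec': array([-0.24952498, -0.34655117,  1.62627771])}
top {'camera_matrix': array([[513.18117513,   0.        , 323.41574539],
       [  0.        , 513.18117513, 241.59701935],
       [  0.        ,   0.        ,   1.        ]]), 'k1': 0.016376573683526026, 'rvec': array([ 2.16693029, -2.21282591,  0.07460707]), 'tvec': array([0.01160089, 0.56666193, 1.45312329])}
{'time_s': 0.1, 'joints': array([ 8.09067767e+01,  2.05879465e+01,  6.38690058e-01, -1.73330073e-02,
       -7.01348314e+01, -1.65041798e+01]), 'qd': array([ 0.08620353,  0.00789097,  0.14173772, -0.01694329,  0.02659995,
        0.02422799]), 'joint_torque': array([-2.73590602e-03, -5.84161127e+01,  2.93753529e+01,  7.01564088e+00,
        1.02105516e-02, -4.75829825e-05]), 'tcp_pos': array([0.29150322, 0.60834863, 0.23670815]), 'eef_rot': array([ 1.79914747e+02, -8.26669063e-03, -2.56032988e+01]), 'contact_force': array([-0.06614886,  0.3322878 , -0.47009802]), 'moment': array([ 0.03123872, -0.00290465,  0.00489158]), 'gripper_force': 0.0, 'gripper_width': 0.0876623591438275}
```

View pics/raw_top.png

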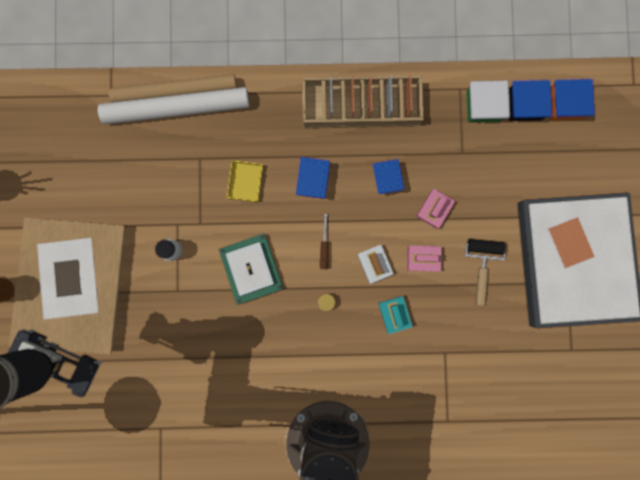

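View pics/raw_scene.png

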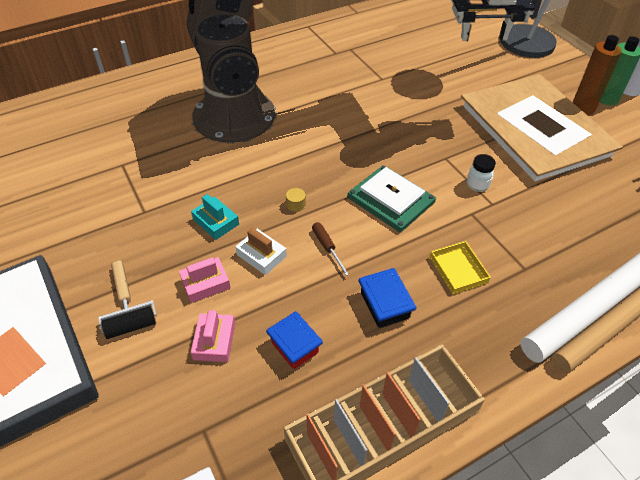

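Top view candidates are the grey/silver block with a wooden grip at (376,264), pink blocks at (436,208) and (425,258), and a turquoise one at (396,314). Only the silver one with a wooden grip fits the description. The green jig is at (251,268), with its slot near (249,268). I'll confirm both in one enlarged crop.

```bash
python3 - <<'E'
import cv2,numpy as np
im=cv2.imread('pics/raw_top.png')
a=cv2.resize(im[225:310,210:290],None,fx=7,fy=7,interpolation=cv2.INTER_CUBIC)[:, :]
b=cv2.resize(im[240:290,350:402],None,fx=7,fy=7,interpolation=cv2.INTER_CUBIC)
a=cv2.resize(im[230:305,215:287],None,fx=5.5,fy=5.5,interpolation=cv2.INTER_CUBIC)
c=np.zeros((420,800,3),np.uint8);c[:a.shape[0],:396]=a[:,:396];c[:350,410:410+364]=b
cv2.imwrite('pics/c1.png',c)
E
```

```text
(no output)
```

View pics/c1.png

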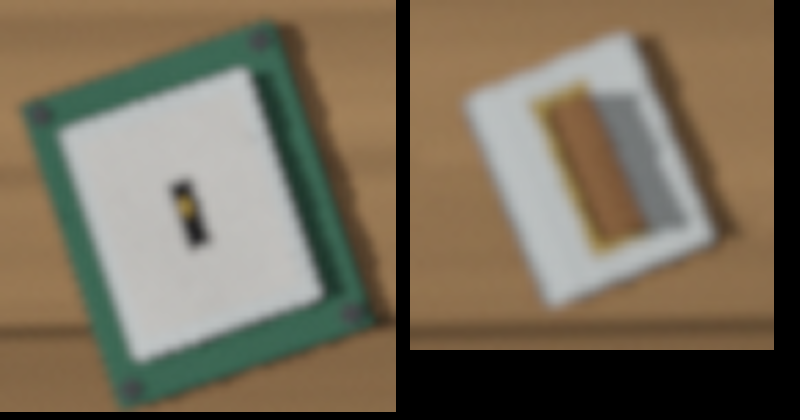

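The crop confirms a silver slab with a wooden grip, with slab corners in crop pixels (465,98), (632,33), (718,238), (552,307). The brass pin in the slot is at crop (186,207), towards the slot's far end. Sheet corners are (60,130), (247,68), (323,295), (135,360).

```bash
python3 - <<'E'
from h import *
m=load('top')
f=lambda p,s,ox,oy,cx=0:((p[0]-cx+.5)/s-.5+ox,(p[1]+.5)/s-.5+oy)
def show(n,ps,s,ox,oy,cx,z):
    P=np.array([at(m,f(p,s,ox,oy,cx),z) for p in ps])[:,:2]
    e=np.roll(P,-1,0)-P
    print(n,P.round(4).tolist(),'c',P.mean(0).round(4),'len',np.linalg.norm(e,axis=1).round(4),'ang',np.degrees(np.arctan2(e[:,1],e[:,0])).round(1))
show('bed',[(60,130),(247,68),(323,295),(135,360)],5.5,215,230,0,.04)
show('block',[(465,98),(632,33),(718,238),(552,307)],7,350,240,410,.03)
show('grip',[(548,101),(592,92),(645,235),(600,248)],7,350,240,410,.07)
show('slot',[(180,183),(200,246)],5.5,215,230,0,.04)
show('pin',[(186,207)],5.5,215,230,0,.05)
E
```

```text
bed [[0.5383, 0.2764], [0.5681, 0.1803], [0.4512, 0.143], [0.4202, 0.2392]] c [0.4944 0.2097] len [0.1006 0.1228 0.1011 0.1238] ang [ -72.8 -162.3  107.8   17.5]
block [[0.5299, -0.0961], [0.5549, -0.1646], [0.4711, -0.197], [0.4447, -0.1291]] c [ 0.5002 -0.1467] len [0.0729 0.0899 0.0729 0.0914] ang [ -70.  -158.8  111.3   21.2]
grip [[0.5265, -0.126], [0.5296, -0.1435], [0.4729, -0.1628], [0.4682, -0.1449]] c [ 0.4993 -0.1443] len [0.0177 0.0599 0.0185 0.0613] ang [ -79.6 -161.2  104.9   18. ]
slot [[0.5099, 0.2153], [0.4775, 0.2054]] c [0.4937 0.2103] len [0.0339 0.0339] ang [-163.1   16.9]
pin [[0.4973, 0.2109]] c [0.4973 0.2109] len [0.] ang [0.]
```

Request:
drive_tool([
  [[1,0.975,0.762,0,0],[1,0.975,0.762,0,0],[1,0.975,0.762,0,0]],
])

```text
time_s: 0.48
tcp_pos: [0.3585, 0.4729, 0.2376]
eef_rot: [180.0, 0.0, -25.7]
contact_force: [-0.1, 0.4, 0.2]
gripper_width: 0.0875
gripper_force: 0.0
```

Request:
drive_tool([
  [[1,0.975,0.762,0,0],[1,0.975,0.762,0,0],[1,0.975,0.762,0,0]],
])

```text
time_s: 0.85
tcp_pos: [0.4244, 0.3402, 0.2376]
eef_rot: [180.0, 0.0, -25.7]
contact_force: [0.6, 0.6, 0.3]
gripper_width: 0.0876
gripper_force: 0.0
```

Request:
drive_tool([
  [[1,0.975,0.762,0,-0.119],[1,0.975,0.762,0,-0.119],[1,0.975,0.762,0,-0.119],[1,0.975,0.762,0,-0.119],[1,0.975,0.762,0,-0.119]],
])

```text
time_s: 1.48
tcp_pos: [0.4898, 0.2095, 0.2374]
eef_rot: [-180.0, 0.0, 17.2]
contact_force: [-0.1, 0.1, 0.5]
gripper_width: 0.0873
gripper_force: 0.0
```

```bash
python3 - <<'E'
from h import *
s=r.get_state();print(s['time_s'],s['tcp_pos'],s['eef_rot'],s['joints'])
m,im=snap('wrist','w1')
for P in [(.494,.21,.04),(.4973,.2109,.05),(.5,-.145,.03)]:
    R,_=cv2.Rodrigues(m['rvec']);print((R@np.array(P)+m['tvec']))
print(m)
E
```

```text
1.475 [0.48983918 0.20945115 0.23735877] [-1.79998862e+02  1.72816489e-02  1.71967503e+01] [ 4.42463480e+01  7.14756208e+00 -1.72226256e+01 -9.73954870e-03
 -6.56446862e+01  6.29544199e+01]
[ 0.00107511 -0.0303207   0.35157306]
[ 0.00118534 -0.03047697  0.34100597]
[0.34187849 0.06139714 0.39159674]
{'camera_matrix': array([[370.85132787,   0.        , 319.02471494],
       [  0.        , 370.85132787, 238.22003488],
       [  0.        ,   0.        ,   1.        ]]), 'k1': -0.02976679465369887, 'rvec': array([-2.31621998,  1.70552878,  0.27163427]), 'tvec': array([0.05508304, 0.46516888, 0.55481975])}
```

View pics/raw_w1.png

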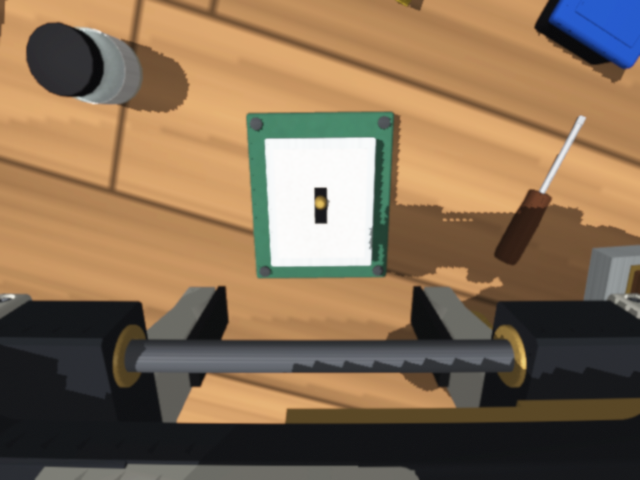

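The wrist view shows the jig with sheet corners (265,139), (375,138), (374,266), (271,266), slot ends (321,188)–(321,223), and the brass pin at (321,202).

```bash
python3 - <<'E'
from h import *
m=load('w1')
P=np.array([at(m,p,.04) for p in [(265,139),(375,138),(374,266),(271,266)]])[:,:2]
e=np.roll(P,-1,0)-P
print(P.mean(0),np.linalg.norm(e,axis=1),np.degrees(np.arctan2(e[:,1],e[:,0])))
S=np.array([at(m,p,.04) for p in [(321,188),(321,223)]]);print('slot',S.mean(0),S[0]-S[1])
print('pin',at(m,(321,202),.05),at(m,(321,202),.04))
E
```

```text
[0.49491919 0.20914804] [0.09884213 0.12394323 0.10297168 0.12300971] [ -72.22919249 -160.57325466  107.2795048    17.51737026]
slot [0.4946896 0.2093794 0.04     ] [0.03238625 0.01011995 0.        ]
pin [0.500248   0.21115966 0.05      ] [0.49815375 0.21046199 0.04      ]
```

Request:
drive_tool([
  [[1,-0.265,0.949,0,0],[1,-0.265,0.949,0,0],[1,-0.265,0.949,0,0]],
])

```text
time_s: 1.9
tcp_pos: [0.4926, 0.0893, 0.2377]
eef_rot: [180.0, 0.0, 16.9]
contact_force: [-0.3, 0.5, 0.6]
gripper_width: 0.0875
gripper_force: 0.0
```

Request:
drive_tool([
  [[1,-0.265,0.949,0,0],[1,-0.265,0.949,0,0],[1,-0.265,0.949,0,0]],
])

```text
time_s: 2.28
tcp_pos: [0.4964, -0.0285, 0.2375]
eef_rot: [180.0, 0.0, 16.9]
contact_force: [-0.1, 0.3, 0.3]
gripper_width: 0.0876
gripper_force: 0.0
```

Request:
drive_tool([
  [[1,-0.265,0.949,0.3,-0.007],[1,-0.265,0.949,0.3,-0.007],[1,-0.265,0.949,0.3,-0.007],[1,-0.265,0.949,0.3,-0.007]],
])

```text
time_s: 2.78
tcp_pos: [0.5003, -0.1441, 0.2015]
eef_rot: [-180.0, 0.0, 19.7]
contact_force: [0.0, 0.2, 0.7]
gripper_width: 0.088
gripper_force: 0.0
```

```bash
python3 - <<'E'
from h import *
s=r.get_state();print(s['time_s'],s['tcp_pos'],s['eef_rot'],s['contact_force'])
m,im=snap('wrist','w2')
E
```

```text
2.775 [ 0.5003167  -0.1440896   0.20145589] [-1.79996482e+02  1.03237155e-02  1.96849420e+01] [0.04857801 0.19906926 0.7332426 ]
```

View pics/raw_w2.png

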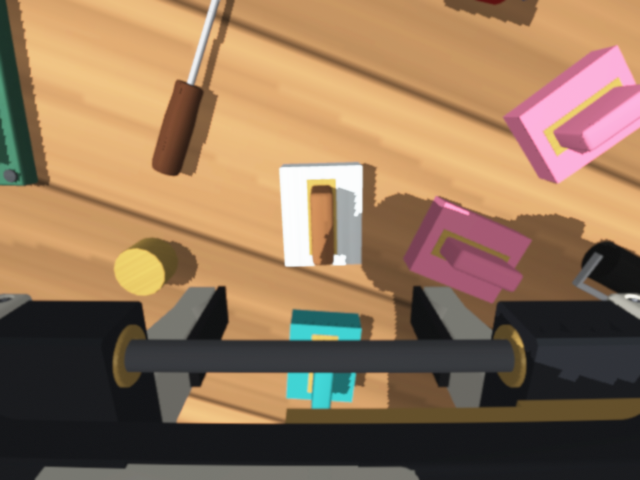

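The wrist view shows the block's slab corners (281,166), (361,164), (362,263), (287,266) and its grip top at about (310–333, 186–264), nearly square with the tool.

```bash
python3 - <<'E'
from h import *
m=load('w2')
for z,q in [(.03,[(281,166),(361,164),(362,263),(287,266)]),(.07,[(310,186),(333,186),(333,263),(312,264)])]:
    P=np.array([at(m,p,z) for p in q])[:,:2]
    e=np.roll(P,-1,0)-P
    print(P.mean(0),np.linalg.norm(e,axis=1),np.degrees(np.arctan2(e[:,1],e[:,0])))
    yaw=np.radians(19.7);d=P.mean(0)-np.array([.5003,-.1441]);print('tool dx,dy mm',1e3*(d@[np.cos(yaw),np.sin(yaw)]),1e3*(d@[np.sin(yaw),-np.cos(yaw)]))
E
```

```text
[ 0.50191692 -0.14665058] [0.06785975 0.09022997 0.06926636 0.09149147] [ -68.82466896 -157.68681519  112.23287994   21.42393717]
tool dx,dy mm 0.6624971407163175 2.946357361780107
[ 0.50451082 -0.14470645] [0.01733544 0.06237705 0.01694075 0.06325205] [ -70.23999524 -159.59021107  112.70039236   20.77857083]
tool dx,dy mm 3.7599310753021897 1.9903973375610071
```

Request:
drive_tool([
  [[0.2,0.008,0.021,0.92,-0.0036],[0.2,0.008,0.021,0.92,-0.0036],[0.2,0.008,0.021,0.92,-0.0036]],
])

```text
time_s: 3.2
tcp_pos: [0.4998, -0.1455, 0.0889]
eef_rot: [-179.9, 0.3, 21.1]
contact_force: [-0.6, 0.4, 1.5]
gripper_width: 0.0632
gripper_force: 0.0
```

Request:
drive_tool([
  [[0.2,0,0,0.2,0],[0.2,0,0,0.383,0],[0.2,0,0,0.383,0]],
])

```text
time_s: 3.58
tcp_pos: [0.5024, -0.1461, 0.0463]
eef_rot: [180.0, -0.0, 21.1]
contact_force: [0.5, 0.2, 1.0]
gripper_width: 0.0526
gripper_force: 0.0
```

Request:
drive_tool([
  [[-1,0,0,0,0],[-1,0,0,0,0],[-1,0,0,0,0],[-1,0,0,0,0],[-1,0,0,0,0]],
], squeeze=45)

```text
time_s: 4.2
tcp_pos: [0.5017, -0.1469, 0.0456]
eef_rot: [180.0, -0.0, 21.1]
contact_force: [-1.8, 1.8, 5.0]
gripper_width: 0.018
gripper_force: 45.0
```

Request:
drive_tool([
  [[-1,0,0,-0.3,0],[-1,0,0,-0.6,0],[-1,0,0,-0.6,0],[-1,0,0,-0.6,0]],
])

```text
time_s: 4.7
tcp_pos: [0.5003, -0.1468, 0.1158]
eef_rot: [-179.9, 0.1, 21.0]
contact_force: [-0.7, 0.0, -6.2]
gripper_width: 0.0177
gripper_force: 45.0
```

```bash
python3 - <<'E'
from h import *
s=r.get_state();print(s['time_s'],s['tcp_pos'],s['eef_rot'],s['contact_force'],s['moment'])
m,im=snap('wrist','w3')
E
```

```text
4.7 [ 0.50026715 -0.14683983  0.11579853] [-1.79923315e+02  1.10301782e-01  2.10131543e+01] [-0.65805403  0.01799368 -6.16363075] [-0.02795484  0.07595062 -0.05175079]
```

View pics/raw_w3.png

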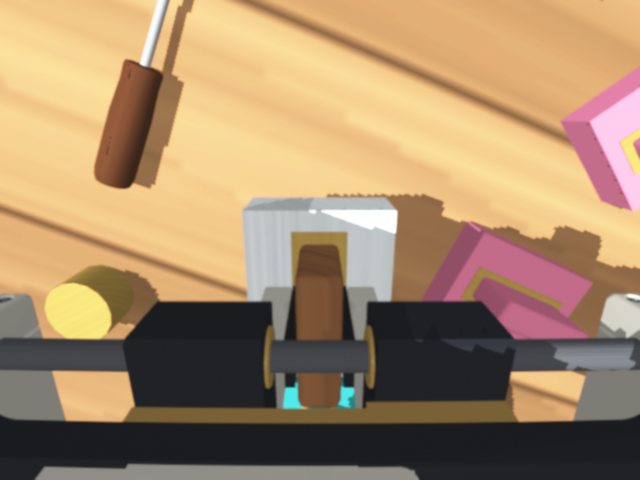

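The block is held and level, with its front slab top edge at (247,210)–(396,211).

```bash
python3 - <<'E'
from h import *
m=load('w3');y=np.radians(21.0)
for z in(.100,):
    A=[at(m,p,z)[:2]-np.array([.50027,-.14684]) for p in [(247,210),(396,211)]]
    for a in A: print(1e3*(a@[np.cos(y),np.sin(y)]),1e3*(a@[np.sin(y),-np.cos(y)]))
    A=[at(m,p,.07)[:2]-np.array([.50027,-.14684]) for p in [(243,198)]]
g=[at(m,p,.14)[:2]-np.array([.50027,-.14684]) for p in [(300,246),(340,246)]]
for a in g: print('grip',1e3*(a@[np.cos(y),np.sin(y)]),1e3*(a@[np.sin(y),-np.cos(y)]))
E
```

```text
44.60876908819024 -32.662976271755014
44.2723380334235 34.2690071488465
grip 41.55584830488023 -6.844515487562429
grip 41.584791477787256 7.096103479829422
```

Request:
drive_tool([
  [[-1,0.18,-0.46,0,0],[-1,0.351,-0.93,0,0],[-1,0.351,-0.93,0,0]],
])

```text
time_s: 5.12
tcp_pos: [0.5001, -0.0245, 0.1158]
eef_rot: [-180.0, 0.1, 21.3]
contact_force: [0.3, -0.2, -5.8]
gripper_width: 0.0176
gripper_force: 45.0
```

Request:
drive_tool([
  [[-1,0.18,-0.46,0,0],[-1,0.351,-0.93,0,0],[-1,0.351,-0.93,0,0]],
])

```text
time_s: 5.5
tcp_pos: [0.4999, 0.0944, 0.116]
eef_rot: [180.0, 0.1, 21.3]
contact_force: [-0.4, -0.6, -5.7]
gripper_width: 0.0175
gripper_force: 45.0
```

Request:
drive_tool([
  [[-1,0.18,-0.46,0,0.0103],[-1,0.351,-0.93,0,0.0103],[-1,0.351,-0.93,0,0.0103],[-1,0.351,-0.93,0,0.0103],[-1,0.351,-0.93,0,0.0103]],
])

```text
time_s: 6.12
tcp_pos: [0.4988, 0.2093, 0.1165]
eef_rot: [180.0, 0.1, 17.3]
contact_force: [-0.1, -0.2, -5.1]
gripper_width: 0.0174
gripper_force: 45.0
```

```bash
python3 - <<'E'
from h import *
s=r.get_state();print(s['time_s'],s['tcp_pos'],s['eef_rot'],s['contact_force'],s['moment'])
m,im=snap('wrist','w4')
E
```

```text
6.125 [0.49884071 0.20926126 0.11646532] [1.79958052e+02 9.69172629e-02 1.72661406e+01] [-0.0531826  -0.19530761 -5.11163339] [-0.08810142 -0.01384124 -0.01239163]
```

View pics/raw_w4.png

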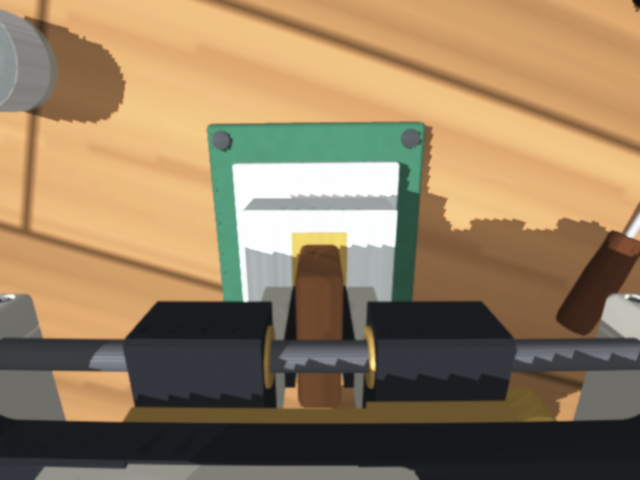

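```bash
python3 - <<'E'
from h import *
m=load('w4');y=np.radians(17.27);T=np.array([.49884,.20926])
for p,z in [((232,164),.04),((398,162),.04),((247,210),.101),((396,211),.101),((208,126),.02),((424,123),.02)]:
    a=at(m,p,z)[:2]-T; print(p,1e3*(a@[np.cos(y),np.sin(y)]),1e3*(a@[np.sin(y),-np.cos(y)]))
E
```

```text
(232, 164) 57.87586706743977 -52.02928551928935
(398, 162) 59.13890387322709 46.573691890711444
(247, 210) 44.7202433922729 -32.53661790740322
(396, 211) 44.33237952166171 34.26745638140701
(208, 126) 79.23128197737726 -70.22190202689488
(424, 123) 81.16080114082214 65.60598489327981
```

Request:
drive_tool([
  [[-1,0.011,-0.02,0.1,0],[-1,0.011,-0.02,0.14,0],[-1,0.011,-0.02,0.14,0]],
])

```text
time_s: 6.55
tcp_pos: [0.4994, 0.2131, 0.0996]
eef_rot: [180.0, 0.1, 17.3]
contact_force: [-0.8, 0.1, -4.4]
gripper_width: 0.0177
gripper_force: 45.0
```

Request:
drive_tool([
  [[-1,0,0,0.015,0],[-1,0,0,0.03,0],[-1,0,0,0.045,0],[-1,0,0,0.045,0]],
])

```text
time_s: 7.05
tcp_pos: [0.4997, 0.2135, 0.0949]
eef_rot: [180.0, 0.0, 17.4]
contact_force: [-0.7, -0.1, -5.7]
gripper_width: 0.0177
gripper_force: 45.0
```

Request:
drive_tool([
  [[-1,0,0.006,0.015,0],[-1,0,0.006,0.03,0],[-1,0,0.006,0.03,0]],
])

```text
time_s: 7.42
tcp_pos: [0.4998, 0.2126, 0.0911]
eef_rot: [180.0, 0.0, 17.3]
contact_force: [-0.6, -0.4, -5.4]
gripper_width: 0.0176
gripper_force: 45.0
```

Request:
drive_tool([
  [[-1,0,0,0.02,0],[-1,0,0,0.04,0],[-1,0,0,0.055,0],[-1,0,0,0.055,0],[-1,0,0,0.055,0]],
])

```text
time_s: 8.05
tcp_pos: [0.4998, 0.2125, 0.0851]
eef_rot: [180.0, 0.0, 17.4]
contact_force: [-3.5, -3.2, 2.3]
gripper_width: 0.0181
gripper_force: 45.0
```

Request:
drive_tool([
  [[-1,0,0,0.02,0],[-1,0,0,0.035,0],[-1,0,0,0.05,0],[-1,0,0,0.05,0]],
])

```text
time_s: 8.55
tcp_pos: [0.4998, 0.2125, 0.0798]
eef_rot: [180.0, 0.0, 17.4]
contact_force: [-6.1, -4.0, 9.6]
gripper_width: 0.0181
gripper_force: 45.0
```

```bash
python3 - <<'E'
from h import *
s=r.get_state();print(s['time_s'],s['tcp_pos'],s['eef_rot'],s['contact_force'],s['moment'])
E
```

```text
8.55 [0.49981597 0.21254922 0.07982405] [1.79977888e+02 3.00674213e-04 1.73667192e+01] [-6.10898501 -4.02612129  9.63401477] [-1.57733147  2.18364107  0.04242895]
```

Request:
drive_tool([
  [[-1,-0.01,0.002,0.0,0],[-1,-0.01,0.002,0.015,0],[-1,-0.01,0.002,0.025,0],[-1,-0.01,0.002,0.025,0]],
])

```text
time_s: 9.05
tcp_pos: [0.4998, 0.2125, 0.0776]
eef_rot: [180.0, -0.1, 17.4]
contact_force: [-3.3, -4.6, 10.7]
gripper_width: 0.0181
gripper_force: 45.0
```

Request:
drive_tool([
  [[-1,-0.008,0.002,0.01,0],[-1,-0.008,0.002,0.02,0],[-1,-0.008,0.002,0.02,0],[-1,-0.008,0.002,0.02,0]],
])

```text
time_s: 9.55
tcp_pos: [0.4998, 0.2125, 0.0774]
eef_rot: [-180.0, -0.3, 17.4]
contact_force: [-8.7, -5.4, 31.9]
gripper_width: 0.0174
gripper_force: 45.0
```

```bash
python3 - <<'E'
from h import *
m,im=snap('wrist','w5'); m,im2=snap('scene','s5')
cv2.imwrite('pics/c5.png',np.hstack([im[100:420,140:500],cv2.resize(im2[110:250,330:480],None,fx=2.28,fy=2.28)[:319+1][:320,:340] if 0 else cv2.resize(im2[100:240,320:480],(366,320))])[:,:,::-1])
s=r.get_state();print(s['time_s'],s['tcp_pos'],s['eef_rot'],s['contact_force'],s['moment'])
E
```

```text
9.65 [0.49982383 0.21256682 0.07745584] [-179.98369065   -0.26946921   17.44819851] [-9.18453701 -5.23251555 31.64633982] [-2.12670721  3.72058512 -0.01205492]
```

View pics/c5.png

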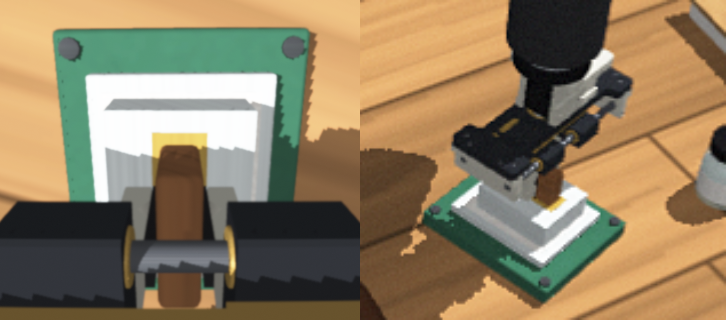

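The force jumped to 32 N with no further travel, and TCP height 0.0774 puts the underside at 32 mm, so the bed is at its stop. The block is flat, square and centred on the bed in both views, and still gripped.

```bash
python3 -c "
from plant import job
print(job.close_job())"
```

```text
the job is handed in; nothing more can be done
None
```

The silver block is on the register pin, square with the bed, held by the gripper and pressed to the bed's stop; I handed the job in at about 9.7 s, but `close_job()` gave no verdict.

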